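Clear the tube loader's bed and hold its dead-man paddle half-way

ROBOT

A 6-joint arm with a two-finger parallel gripper is mounted at the origin on the work surface. World frame = base frame: x ahead of the robot, y to its left, z up, the work surface at z = 0. Lengths are in m, angles in rad, forces in N, time in s.
With the tool pointing down it reaches from about 0.275 to 0.775 m from the base axis. Payload 14.6 kg.
Tool frame: the origin (TCP) lies on the centre line of the jaws, within the pads' length; the fingertips stand 25 mm ahead of it and the grasp point (between the pads) lies 6 mm ahead of it (env.nose_length is the distance from the TCP to the fingertips, in m); z points along the fingers, y is the line along which they close (so a half turn about z gives the same grasp; the last joint's range is limited). The gripper opens to 85 mm and grips with 20 to 120 N. Pads are 22 mm wide; open, the fingers measure 114 mm over their backs; the gripper's body (76 mm by 85 mm) begins 54 mm behind the grasp point. The pads swing forward as they close: fully open they stand 13 mm farther back than shut.
Start: joints at [-1.343, 0.263, -0.048, 1.259, 0, 1.415], TCP at [0.196, -0.487, 0.256] pointing down, gripper open.
Joint ranges: [-2.65, 2.65], [-0.89, 1.7], [-1.18, 1.37], [-2.13, 2.11], [-1.35, 1.29], [-3.14, 3.14]. Speed limits (rad/s): [1.89, 1.89, 2.57, 2.79, 3.14, 3.14].

INTERFACE

Orientations are given as a rotation vector (axis times angle).
In Python, from rig import env, eyes, job, finder gives the robot as it stands.
- The arm moves only by the tool play_rows, never from a script. Its argument "moves" is a list that holds one entry, the list of rows, each a list of 7 numbers: the shift along the tool's x, y, z in cm, then the turn, a rotation vector about the tool's x, y, z in degrees, then the opening, from 0 (shut) to 1 (fully open). In form: [[[x, y, z, wx, wy, wz, jaw], ...]]. A call has exactly 10 rows; each row shifts and turns the commanded pose from where the row before left it, along the tool's axes as they then stand; what a row does not reach is not made up. A row lasts 1/10 s, in which the tool goes at most 50 mm and 8.59 degrees, less where a joint would pass 70% of its speed; a pose out of reach is approached as far as the arm can. A call is refused whole if a number of a shift passes 5 or a number of a turn 8.59, either way. A call with a gripper value outside its range is refused whole. The fingers move at their own pace and stop on an object; "grip_force" is the grip in N (left out, the last holds). Time passes only in rows, so rows that do not move let the fingers close, or fill a call up. It gives the time, the measured TCP pose, the force, the opening and the grip force at its end, in the units of the state.
- env.observe(): the state, without advancing time (a new reading comes with each control period).
- eyes.read_camera(name): name is "side" or "top" or "wrist"; returns a dict with "pixels" (480x640x3 uint8, red, green, blue), "fx", "fy", "cx", "cy" (pixels), "D" ([k1, k2, p1, p2, k3] as OpenCV has them; the pictures are not rectified), "camera_from_world" (4x4, takes a point from world to camera coordinates); the wrist camera has in their place "mount" (4x4, takes a point from camera to tool coordinates, whose origin is the TCP and whose axes are the flange's). Camera axes: x right, y up, looking along -z (the intrinsics and any distortion apply to the point x, -y, -z); pixel columns grow to the right and rows downward; lengths in m; the calibration is good to about 2 mm. A picture is of the moment at which its call begins: read the wrist's pose just before it. There is no depth.
- job.finish_job(): hands the job in; it is judged then, once.
Trained networks look in the newest picture that a camera, given by its name, has taken for a name from the list of things; names that differ only in an ending like _2 or _b are one class to them, and where a whole thing is asked for, a point or a joint stands for the part that bears it (a point fixed in the world has none). Each returns a list of dicts, best first, with "confidence" (0 to 1); they miss things now and then, are a little off and sometimes report something else, mostly with a low value. They report only what shows in the picture. A call takes as long as a camera call.
- finder.search_frame(thing, camera): "centre" ([column, row] as shares, 0 to 1, of the picture: columns of its width, rows of its height, amid what is visible of it).
- finder.silhouettes(thing, camera): "region" (480x640 bool, what is visible of it) and "centre" ([column, row] as shares, 0 to 1, of the picture: columns of its width, rows of its height, amid what is visible of it).
- finder.landmark_of(thing, camera): "centre" ([column, row] as shares, 0 to 1, of the picture: columns of its width, rows of its height: a listed point, or the origin of a listed thing).
The state is a dict: "time_s": time; "joints": joint angles; "dq": joint speeds; "effort": joint torques, N m; "tool_pos": TCP position; "tool_rot": TCP orientation; "force": force on the tool from outside, world axes, zero at the start; "ft_torque": the same for the moment, N m; "gripper_width": finger opening in m; "finger_force": force on a finger pad.
Only numpy, scipy, OpenCV 4.12 (cv2) and the standard library are available. Lean on these libraries where they do the work, as an engineer would, in place of code of your own. Each camera call takes 0.05 s, during which the arm holds its last target. There are 200 camera calls.

TASK

Pick up the bench brush and, with it rather than with the fingers, sweep the four broken lumps of rack off the tube loader's bed into the sunken waste tray at its end, then put the brush back on its rubber mat, standing on its bristles. Only once the bed is clear, press the dead-man paddle half-way down with the fingers and finish while holding it there: letting it up or pushing it through to the bottom stops the loader from homing. Leave everything else on the counter where it is.

Things in the scene. Friction and masses are not known exactly. Their poses are not given: they have to be found in the camera images.
- loader: Low tube loader fixed to the counter, 142 (x) x 300 (y) mm; -x side faces the robot; origin on the counter under the footprint's middle. Grey bed: y -150 to +30 mm, x -65 to +65 mm, flat top 40 mm above the counter, open at its -y end, at +y ending in a drop into the waste tray. White side rails at x = +-68 mm (6 mm thick) run the whole length, tops 52 mm above the counter.
- tray_mid (a point): Middle of the floor of the loader's sunken waste tray, 8 mm above the counter (32 mm below the bed). Tray: loader y +30 to +145 mm, x -65 to +65 mm; axes as the loader. Its end wall (5 mm thick, at y +147 mm) is 44 mm high.
- scrap_block: Lump of broken white rack on the bed: block 30 x 22 x 18 mm, origin under its centre.
- scrap_ell: Lump of broken white rack on the bed: L shape 34 x 27 mm, 20 mm high, origin at the middle of its underside.
- scrap_step: Lump of broken white rack on the bed: stepped block 26 x 26 x 24 mm, origin under its centre.
- scrap_foot: Lump of broken white rack on the bed: 24 mm square, 14 mm high, with a round stub to 24 mm, origin under its centre.
- mat: Black rubber mat fixed on the counter, 280 (x) x 120 (y) x 4 mm, the brush's place; origin on the counter under its centre. It lies on one side of the loader, the dead-man unit on the other; which is which varies.
- brush_grip (a point): Grip point half-way up the bench brush's wooden handle (24 mm wide, 18 thick, 115 long, running 85 mm back from here). x points from handle to head, z up. Head's middle is 80 mm ahead, balance point some 55 mm ahead. Bristle ends are 39 mm below this point. It starts standing on its bristles on the mat, the handle overhanging. Mass 0.15 kg, give or take a third.
- brush_head (a point): Middle of the brush's head, half-way up: 80 mm ahead of the grip point along x and 15 mm lower, 24 mm above the bristle ends. Wooden head 110 (x) x 40 (y) x 20 mm over a stiff, unbending block of bristles 104 x 34 x 28 mm.
- unit: Grey dead-man unit fixed on the counter, housing 200 (x) x 90 (y) x 36 mm, origin under its centre; carries the paddle between two cheeks at its +x end (away from the robot).
- pad_top (a point): Centre of the top of the black rubber pad (44 x 44 mm) at the paddle's free end: the spot to press, about 93 mm above the counter at rest; moves with the paddle. The steel paddle (40 mm wide) rises from its hinge towards the robot at 0.30 rad at rest, level when bottomed. The pad is 100 mm from the hinge line, which runs along the unit's y, 75 mm ahead (+x) of the unit's origin, 55 mm up.
- paddle (a joint): Paddle angle in rad: 0 released (up), 0.30 bottomed; half-way is 0.15, which is 15 mm down at the pad. Sprung upwards: about 4 N at the pad to start it moving, 8 N half-way, 12 N at the bottom; it springs back when let go.
- jar: Bystander, loose: clear specimen jar with white screw cap, 60 mm diameter, 70 mm tall, origin under its centre.
- bottle: Bystander, loose: white bottle, 60 mm diameter, 150 mm tall, origin under its centre.
- calculator: Bystander, loose: black desk calculator lying flat, 130 x 75 x 16 mm, origin under its centre.
- tape_roll: Bystander, loose: roll of paper tape lying flat, 72 mm across, 22 mm high, origin under its centre.
- cup: Bystander, loose: white open cup, 70 mm across, 80 mm tall, origin under its centre.
- tip_box: Bystander, loose: box with grey lid, 120 x 80 x 66 mm, origin under its centre.

How it is judged:
By the outcome, as a careful person would: the job done as asked, in the order asked, and still so for the second after the job is handed in, while the arm keeps its last pose, push and grip.
It also fails if it takes over 58 s, if anything falls off the work surface, if the arm or the gripper's body presses on something with over 40 N, if the wrist force passes 120 N, or if a joint passes its speed limit or range.

## Working session

There is one attempt and no reset: what is moved stays moved. The work goes in short steps, Python scripts to look and compute and a tool call to move; the robot and the scene stay as the last step left them, time stands still between calls to the robot, and variables do not carry over. Pictures are saved under pics/ and viewed, at most 13 in all, crops included, and the job is handed in when it is done.

Besides the shell and the picture viewer there is one more tool, called by a JSON object that holds its "method" and its "body", one argument or row to a line. play_rows: Moves the arm, as the interface text tells. Its arguments: {"type":"object","properties":{"moves":{"type":"array"},"grip_force":{"type":"number"}},"required":["moves"]}

```bash
ls; mkdir -p pics; cat > h.py <<'E'
import numpy as np, cv2
from scipy.spatial.transform import Rotation as R
from rig import env, eyes, job, finder
def ray(c,uv,T_wc=None):
    K=np.array([[c['fx'],0,c['cx']],[0,c['fy'],c['cy']],[0,0,1]],float)
    p=cv2.undistortPoints(np.array([[uv]],float),K,np.array(c['D'],float))[0,0]
    d=np.array([p[0],-p[1],-1.])
    T=np.linalg.inv(c['camera_from_world']) if T_wc is None else T_wc
    return T[:3,3], T[:3,:3]@d
def onz(c,uv,z,T=None):
    o,d=ray(c,uv,T); return o+d*(z-o[2])/d[2]
def tri(rs):
    A=np.zeros((3,3));b=np.zeros(3)
    for o,d in rs:
        d=d/np.linalg.norm(d);P=np.eye(3)-np.outer(d,d);A+=P;b+=P@o
    x=np.linalg.solve(A,b)
    return x,[np.linalg.norm(np.cross(x-o,d/np.linalg.norm(d))) for o,d in rs]
def proj(c,X):
    K=np.array([[c['fx'],0,c['cx']],[0,c['fy'],c['cy']],[0,0,1]],float)
    X=np.atleast_2d(X);p=(c['camera_from_world']@np.c_[X,np.ones(len(X))].T)[:3].T*[1,-1,-1]
    return cv2.projectPoints(p,np.zeros(3),np.zeros(3),K,np.array(c['D'],float))[0][:,0]
def px(ce): return np.array(ce)*[640,480]
E
cat > a.py <<'E'
from h import *
cs={n:eyes.read_camera(n) for n in('top','side')}
for n in cs: cv2.imwrite(f'pics/{n}0.png',cs[n]['pixels'][...,::-1])
s=env.observe(); print(s['time_s'],s['tool_pos'],s['tool_rot'],env.nose_length)
for t in ['loader','tray_mid','scrap_block','scrap_ell','scrap_step','scrap_foot','mat','brush_grip','brush_head','unit','pad_top','jar','bottle','calculator','tape_roll','cup','tip_box']:
    rs=[];o=[]
    for n in cs:
        r=finder.landmark_of(t,n)
        if r: rs.append(ray(cs[n],px(r[0]['centre'])));o.append((n,px(r[0]['centre']).round(0).tolist(),round(r[0]['confidence'],2), onz(cs[n],px(r[0]['centre']),0.04 if 'scrap' in t else 0.0).round(3).tolist()))
    if len(rs)==2: x,e=tri(rs);print(t,x.round(4),np.round(e[0]*2,4),o)
    else: print(t,o)
E
python3 a.py
```

```text
pics
0.1 [ 0.19603013 -0.48680568  0.25589658] [-3.08338114e+00 -5.97402586e-01  7.23197282e-05] 0.025
loader [0.6064 0.0507 0.0123] 0.0066 [('top', [299.0, 224.0], 0.76, [0.604, 0.049, 0.0]), ('side', [290.0, 278.0], 0.98, [0.617, 0.04, 0.0])]
tray_mid [ 0.6466  0.1249 -0.0039] 0.0052 [('top', [276.0, 212.0], 0.62, [0.644, 0.123, 0.0]), ('side', [263.0, 294.0], 0.86, [0.646, 0.13, 0.0])]
scrap_block [0.5853 0.0729 0.0283] 0.0235 [('top', [294.0, 233.0], 0.64, [0.575, 0.066, 0.04]), ('side', [289.0, 280.0], 0.65, [0.588, 0.09, 0.04])]
scrap_ell [0.4658 0.0228 0.0956] 0.1394 [('top', [320.0, 285.0], 0.54, [0.403, -0.014, 0.04]), ('side', [317.0, 264.0], 0.6, [0.557, 0.002, 0.04])]
scrap_step [ 0.7296 -0.0329 -0.0574] 0.1071 [('top', [316.0, 174.0], 0.17, [0.764, -0.008, 0.04]), ('side', [289.0, 269.0], 0.66, [0.612, 0.051, 0.04])]
scrap_foot [ 0.7516 -0.1879 -0.1228] 0.0749 [('top', [362.0, 173.0], 0.69, [0.762, -0.158, 0.04]), ('side', [304.0, 255.0], 0.46, [0.607, -0.019, 0.04])]
mat [ 0.5298 -0.3377 -0.0011] 0.003 [('top', [417.0, 244.0], 0.74, [0.531, -0.337, 0.0]), ('side', [378.
[... 813 characters left out ...]
', [364.0, 175.0], 0.79, [0.761, -0.168, 0.0]), ('side', [283.0, 220.0], 0.85, [0.779, -0.187, 0.0])]
calculator [ 0.7789 -0.0072 -0.0154] 0.009 [('top', [316.0, 173.0], 0.95, [0.773, -0.01, 0.0]), ('side', [249.0, 255.0], 0.58, [0.77, 0.011, 0.0])]
tape_roll [ 3.963e-01 -1.670e-02  2.000e-04] 0.0189 [('top', [319.0, 284.0], 0.55, [0.405, -0.013, 0.0]), ('side', [379.0, 290.0], 0.92, [0.388, -0.021, 0.0])]
cup [ 0.5561  0.5206 -0.0144] 0.0067 [('top', [159.0, 242.0], 0.75, [0.553, 0.514, 0.0]), ('side', [194.0, 427.0], 0.62, [0.551, 0.529, 0.0])]
tip_box [ 0.505  -0.5261  0.0015] 0.0074 [('top', [474.0, 249.0], 0.91, [0.508, -0.525, 0.0]), ('side', [408.0, 189.0], 0.92, [0.503, -0.53, 0.0])]
```

```bash
python3 - <<'E'
import cv2
a=cv2.imread('pics/top0.png')[140:340,130:510];b=cv2.imread('pics/side0.png')[150:460,140:470]
cv2.imwrite('pics/c1.png',cv2.resize(a,None,fx=2.1,fy=2.1,interpolation=cv2.INTER_CUBIC))
cv2.imwrite('pics/c2.png',cv2.resize(b,None,fx=1.9,fy=1.9,interpolation=cv2.INTER_CUBIC))
E
```

```text
(no output)
```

View pics/c1.png

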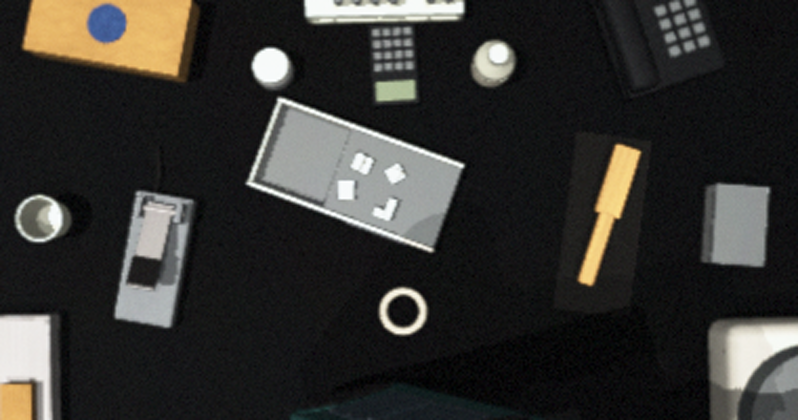

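View pics/c2.png

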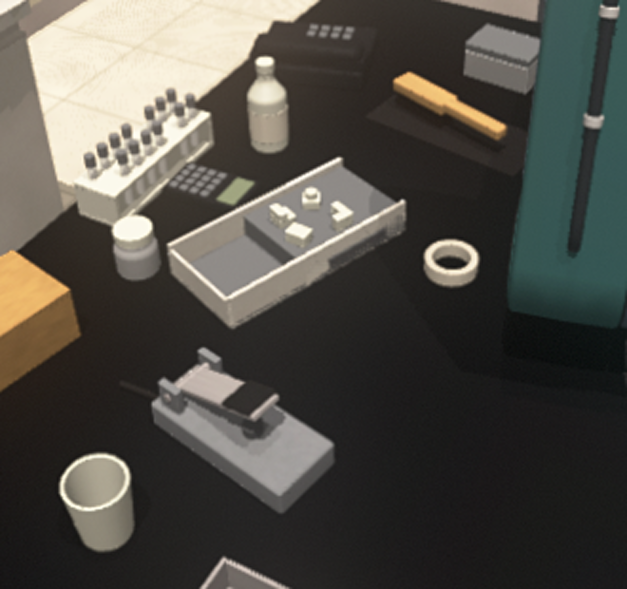

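The pictures show the mat and brush on the right (head end crop 627,147; handle end 586,284). The loader is yawed about -20°, with its tray end upper-left. The four lumps sit at crop (362,162), (396,173), (346,190) and (386,209), all mid-bed. The dead-man unit is on the left, with the pad at (144,272). Next I'll refine the poses.

```bash
cat > b.py <<'E'
from h import *
from scipy.optimize import least_squares
cs={n:eyes.read_camera(n) for n in('top','side')}
# loader: corners of rail tops, from crops
f1=lambda p:np.array(p)/2.1+[130,140]; f2=lambda p:np.array(p)/1.9+[140,150]
L=[(71,-150,52),(-71,-150,52),(-71,149,52),(71,149,52)]
obs=[('top',L[0],f1((464,165))),('top',L[1],f1((433,250))),('top',L[2],f1((247,184))),('top',L[3],f1((281,98))),
('side',L[0],f2((340,160))),('side',L[1],f2((405,202))),('side',L[3],f2((170,243)))]
def res(p):
    M=R.from_euler('z',p[2]).as_matrix();o=[]
    for n,l,q in obs: o+=list(proj(cs[n],M@(np.array(l)/1000)+[p[0],p[1],0])[0]-q)
    return o
s=least_squares(res,[.605,.05,-.35]);print('loader',s.x,np.degrees(s.x[2]),np.round(s.fun,1))
M=R.from_euler('z',s.x[2]).as_matrix()
for q in [(362,162),(396,173),(346,190),(386,209)]:
    print('lump local',(M.T@(onz(cs['top'],f1(q),.058)-[s.x[0],s.x[1],0])).round(3))
for t in ['brush_grip','pad_top','unit','mat']:
    for n in cs:
        r=finder.silhouettes(t,n)
        if not r: print(t,n,'none');continue
        m=r[0]['region'].astype(np.uint8);c,_=cv2.findContours(m,0,1);c=max(c,key=cv2.contourArea)
        rc=cv2.minAreaRect(c);b=cv2.boxPoints(rc)
        z=dict(brush_grip=.045,mat=.004,unit=.036,pad_top=.09)[t]
        print(t,n,r[0]['confidence'],m.sum(),'box world',[onz(cs[n],q,z)[:2].round(3).tolist() for q in b])
        if t=='brush_grip': cv2.imwrite(f'pics/m_{n}.png',m*255); np.save(f'm_{n}.npy',m)
E
python3 b.py
```

```text
loader [ 0.6031355   0.04920362 -0.37294035] -21.367908312824085 [-0.4  0.1 -0.9  1.4 -0.3  0.5 -1.  -0.1  0.  -2.6  0.7 -1.4 -1.1 -0.9]
lump local [ 0.022 -0.004  0.058]
lump local [ 0.024 -0.058  0.058]
lump local [-0.026  0.004  0.058]
lump local [-0.032 -0.063  0.058]
brush_grip top none
brush_grip side 0.75 914 box world [[0.633, -0.298], [0.652, -0.409], [0.429, -0.318], [0.422, -0.219]]
pad_top top 0.59 513 box world [[0.444, 0.394], [0.561, 0.363], [0.55, 0.32], [0.433, 0.351]]
pad_top side 0.87 806 box world [[0.538, 0.401], [0.556, 0.354], [0.442, 0.345], [0.428, 0.391]]
unit top 0.82 1873 box world [[0.394, 0.425], [0.659, 0.373], [0.639, 0.279], [0.375, 0.332]]
unit side 0.57 4368 box world [[0.631, 0.398], [0.647, 0.258], [0.364, 0.334], [0.369, 0.452]]
mat top 0.74 2361 box world [[0.392, -0.251], [0.669, -0.296], [0.651, -0.416], [0.374, -0.37]]
mat side 0.66 1300 box world [[0.664, -0.286], [0.702, -0.427], [0.399, -0.371], [0.381, -0.245]]
```

```bash
cat > b2.py <<'E'
from h import *
from scipy.optimize import least_squares
cs={n:eyes.read_camera(n) for n in('top','side')}
im=cs['top']['pixels'];h=cv2.cvtColor(im,cv2.COLOR_RGB2HSV)
m=((h[...,0]<25)&(h[...,1]>90)&(h[...,2]>90)).astype(np.uint8)
n,lab,st,ce=cv2.connectedComponentsWithStats(m)
k=lab[226,421];print(st[k],ce[k])
ys,xs=np.nonzero(lab==k)
W=np.array([onz(cs['top'],(x,y),.043)[:2] for x,y in zip(xs,ys)])
c=W.mean(0);u=np.linalg.svd(W-c,full_matrices=False)[2][0];u*=np.sign(u[0]);v=np.array([-u[1],u[0]])
a=(W-c)@u;b=(W-c)@v
print('axis deg',np.degrees(np.arctan2(u[1],u[0])),'ends',a.min(),a.max(),c)
for lo in np.arange(-.11,.11,.02):
    q=(a>lo)&(a<=lo+.02);
    if q.any():print(round(lo+.01,3),q.sum(),b[q].mean().round(4),np.ptp(b[q]).round(3))
# model: pixels vs rendered model polygon IoU-free: fit head & handle outlines
def model(p):
    M=R.from_euler('z',p[2]).as_matrix();f=lambda P:M@np.array(P)+[p[0],p[1],0]
    img=np.zeros((480*4,640*4),np.uint8)
    for x0,x1,w,zs in((-.085,.03,.012,(.034,.052)),(.025,.135,.02,(.018,.038))):
        P=[f((x,y,z)) for x in(x0,x1) for y in(-w,w) for z in zs]
        hu=cv2.convexHull(((proj(cs['top'],P)+.5)*4).astype(np.float32)).astype(np.int32)
        cv2.fillPoly(img,[hu],255)
    return cv2.resize(img,(640,480),interpolation=cv2.INTER_AREA)/255.
t=(lab==k).astype(float)
from scipy.optimize import minimize
p0=[*(c+u*(-.025)),np.arctan2(u[1],u[0])]
r=minimize(lambda p:((model([p[0],p[1],p[2]])-t)**2).sum(),p0,method='Nelder-Mead',options=dict(initial_simplex=np.array([p0]+[np.array(p0)+d for d in([.01,0,0],[0,.01,0],[0,0,.05])]),xatol=1e-4,fatol=.1))
print('grip fit',r.x,np.degrees(r.x[2]),r.fun,t.sum())
p=r.x;M=R.from_euler('z',p[2]).as_matrix()
P=[M@np.array(x)+[p[0],p[1],0] for x in((0,0,.043),(.08,0,.028),(-.085,0,.043),(.135,0,.028))]
print('side proj',proj(cs['side'],P).round(0).tolist())
s=env.observe();print(s['time_s'],s['force'])
E
python3 b2.py
```

```text
[405 208  30  68 752] [419.73803191 238.375     ]
axis deg -19.474584727104574 ends -0.12263015348493922 0.09840104917175303 [ 0.54707946 -0.33797959]
-0.1 55 -0.0001 0.027
-0.08 50 0.0002 0.026
-0.06 53 0.0 0.026
-0.04 54 0.0 0.026
-0.02 54 0.0 0.034
0.0 84 0.0001 0.042
0.02 85 0.0001 0.043
0.04 81 -0.0001 0.043
0.06 86 -0.0001 0.043
0.08 81 -0.0002 0.043
0.1 35 -0.0 0.038
grip fit [ 0.51275836 -0.32651072 -0.35582447] -20.387240227495006 19.645259515570935 752.0
side proj [[382.0, 207.0], [363.0, 201.0], [403.0, 219.0], [351.0, 194.0]]
2.4 [-0.24082092 -0.36736194  0.3331787 ]
```

{"method": "play_rows", "body": {
  "moves": [
    [[0,0,0,0,0,-8.1,1],[0,0,0,0,0,-8.1,1],[0,0,0,0,0,-8.1,1],[0,0,0,0,0,-8.1,1],[0,0,0,0,0,-8.1,1],[0,0,0,0,0,-8.1,1],[0,0,0,0,0,-8.1,1],[0,0,0,0,0,-8.1,1],[0,0,0,0,0,-8.1,1],[0,0,0,0,0,-8.1,1]]
  ],
  "grip_force": 70
}}

```text
time_s: 3.4
tool_pos: [0.1961, -0.487, 0.2563]
tool_rot: [1.95, 2.463, 0.0]
force: [0.7, 0.0, 0.1]
gripper_width: 0.0854
finger_force: 0.0
```

{"method": "play_rows", "body": {
  "moves": [
    [[0,0,0,0,0,-8.1,1],[0,0,0,0,0,-8.1,1],[0,0,0,0,0,-8.1,1],[0,0,0,0,0,-8.1,1],[0,0,0,0,0,-8.1,1],[0,0,0,0,0,-8.1,1],[0,0,0,0,0,-8.1,1],[-2.4,2.5,0,0,0,0,1],[-2.4,2.5,0,0,0,0,1],[-2.4,2.5,0,0,0,0,1]]
  ]
}}

```text
time_s: 4.4
tool_pos: [0.2906, -0.4412, 0.2563]
tool_rot: [0.557, 3.092, -0.0]
force: [-0.5, -1.0, 0.4]
gripper_width: 0.0855
finger_force: 0.0
```

{"method": "play_rows", "body": {
  "moves": [
    [[-2.4,2.5,1,0,0,0,1],[-2.4,2.5,1,0,0,0,1],[-2.4,2.5,1,0,0,0,1],[-2.4,2.5,1,0,0,0,1],[-2.4,2.5,1,0,0,0,1],[-2.4,2.5,1,0,0,0,1],[-1.5,2,1,0,0,0,1],[-1,1,1,0,0,0,1],[0,0,0,0,0,0,1],[0,0,0,0,0,0,1]]
  ]
}}

```text
time_s: 5.4
tool_pos: [0.5103, -0.3322, 0.1762]
tool_rot: [-0.555, -3.092, 0.0]
force: [-1.2, 0.0, 0.3]
gripper_width: 0.0853
finger_force: 0.0
```

```bash
cat > w.py <<'E'
from h import *
import sys
s=env.observe();c=eyes.read_camera('wrist')
M=R.from_rotvec(s['tool_rot']).as_matrix()
T=np.eye(4);T[:3,:3]=M;T[:3,3]=s['tool_pos'];T=T@np.array(c['mount'])
c['camera_from_world']=np.linalg.inv(T)
cv2.imwrite(f'pics/{sys.argv[1]}.png',c['pixels'][...,::-1])
h=cv2.cvtColor(c['pixels'],cv2.COLOR_RGB2HSV)
m=((h[...,0]<25)&(h[...,1]>90)&(h[...,2]>70)).astype(np.uint8)
n,lab,st,ce=cv2.connectedComponentsWithStats(m);k=1+np.argmax(st[1:,4]);print(st[k])
print('pred grip px',proj(c,[[.5128,-.3265,.043],[.588,-.354,.028]]).round(0).tolist())
ys,xs=np.nonzero(lab==k);i=np.arange(0,len(xs),7)
W=np.array([onz(c,(x,y),.050)[:2] for x,y in zip(xs[i],ys[i])])
u=np.array([np.cos(np.radians(-20)),np.sin(np.radians(-20))]);v=np.array([-u[1],u[0]])
a=(W-[.5128,-.3265])@u;b=(W-[.5128,-.3265])@v
for lo in np.arange(-.1,.15,.015):
    q=(a>lo)&(a<=lo+.015)
    if q.sum()>5:print((lo+.0075).round(4),q.sum(),((b[q].max()+b[q].min())/2).round(4),np.ptp(b[q]).round(3))
print(a.min(),a.max(),s['tool_pos'])
E
python3 w.py w1
```

```text
[ 306   94   64  325 4162]
pred grip px [[335.0, 241.0], [335.0, 339.0]]
-0.0925 14 0.0001 0.022
-0.0775 23 0.0001 0.025
-0.0625 20 0.0004 0.025
-0.0475 14 0.0002 0.025
-0.0325 14 0.0004 0.024
-0.0175 12 0.0005 0.025
-0.0025 15 0.0008 0.025
0.0125 63 0.0012 0.037
0.0275 159 0.0012 0.04
0.0425 168 0.001 0.04
0.0575 35 0.0013 0.041
0.0725 12 0.0016 0.041
0.0875 11 0.0017 0.041
0.1025 10 0.0018 0.041
0.1175 10 0.0022 0.041
0.1325 15 0.0018 0.038
-0.08819086154110041 0.13235468035207892 [ 0.51031654 -0.332151    0.1762224 ]
```

View pics/w1.png

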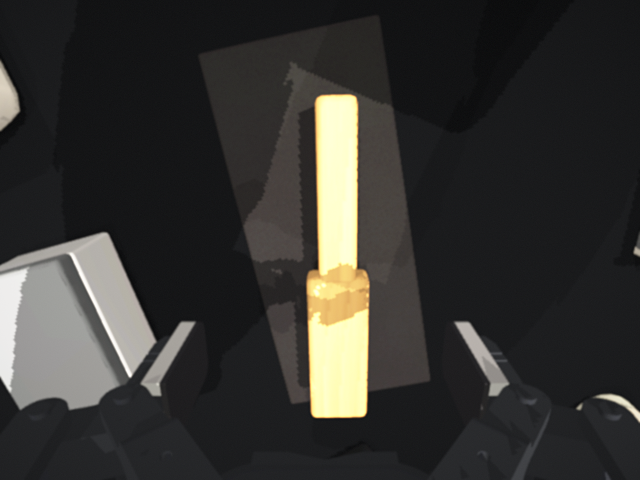

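The wrist view shows the brush centred near column 337, with its handle at rows 95–275 and its head below that. The jaws sit square to it, so I'm descending to grip.

{"method": "play_rows", "body": {
  "moves": [
    [[0.17,0.67,1,0,0,-0.8,1],[0,0,2,0,0,0,1],[0,0,2,0,0,0,1],[0,0,2,0,0,0,1],[0,0,2,0,0,0,1],[0,0,1.5,0,0,0,1],[0,0,1.3,0,0,0,1],[0,0,1,0,0,0,1],[0,0,0,0,0,0,1],[0,0,0,0,0,0,0]]
  ]
}}

```text
time_s: 6.45
tool_pos: [0.5114, -0.325, 0.0486]
tool_rot: [0.534, 3.096, -0.0]
force: [-0.4, 0.7, 0.5]
gripper_width: 0.0734
finger_force: 0.0
```

{"method": "play_rows", "body": {
  "moves": [
    [[0,0,0,0,0,0,0],[0,0,0,0,0,0,0],[0,0,0,0,0,0,0],[0,0,0,0,0,0,0],[0,0,0,0,0,0,0],[0,0,0,0,0,0,0],[0,0,0,0,0,0,0],[0,0,0,0,0,0,0],[0,0,0,0,0,0,0],[0,0,0,0,0,0,0]]
  ]
}}

```text
time_s: 7.45
tool_pos: [0.5117, -0.3251, 0.0487]
tool_rot: [0.534, 3.095, -0.0]
force: [-1.2, 1.7, 5.8]
gripper_width: 0.0232
finger_force: 68.9
```

{"method": "play_rows", "body": {
  "moves": [
    [[0,0,-0.5,0,0,0,0],[0,0,-1,0,0,0,0],[0,0,-1.5,0,0,0,0],[0,0,-1.5,0,0,0,0],[0,0,-1.5,0,0,0,0],[0,0,-1.5,0,0,0,0],[0,0,-1.5,0,0,0,0],[0,0,-1.5,0,0,0,0],[0,0,-1,0,0,0,0],[0,0,-0.5,0,0,0,0]]
  ]
}}

```text
time_s: 8.45
tool_pos: [0.5117, -0.3251, 0.1695]
tool_rot: [0.534, 3.095, -0.001]
force: [0.3, -0.5, -2.2]
gripper_width: 0.023
finger_force: 68.6
```

```bash
cat > s.py <<'E'
from h import *
import sys
s=env.observe();c=eyes.read_camera('side')
p=np.array(s['tool_pos']);M=R.from_rotvec(s['tool_rot']).as_matrix()
g=p+M[:,2]*.006; B=np.c_[-M[:,0],M[:,1],-M[:,2]] ; print('det',np.linalg.det(B))
off=float(sys.argv[2]) if len(sys.argv)>2 else 0
im=c['pixels'][...,::-1].copy()
def box(x0,x1,w,z0,z1):
    P=[g+B@np.array([x+off,y,z]) for x in(x0,x1) for y in(-w,w) for z in(z0,z1)]
    q=proj(c,P)
    return q
q=np.r_[box(-.085,.03,.012,-.009,.009),box(.025,.135,.02,-.025,-.005),box(.028,.132,.017,-.039,-.025)]
big=cv2.resize(im,None,fx=4,fy=4,interpolation=cv2.INTER_CUBIC)
for k in range(3):
    for i in range(8):
        for b in(1,2,4):
            if not i&b: cv2.line(big,tuple(int(v) for v in (q[8*k+i]+.5)*4),tuple(int(v) for v in (q[8*k+(i|b)]+.5)*4),[(0,0,255),(0,255,0),(255,255,0)][k],1)
x,y=((q.mean(0))*4).astype(int);x0=max(0,x-350);y0=max(0,y-260)
cv2.imwrite(f'pics/{sys.argv[1]}.png',big[y0:y0+520,x0:x0+700]);print(p,x0,y0)
E
python3 s.py s1
```

```text
det 1.0000000000000004
[ 0.51170539 -0.32508987  0.16946114] 1144 426
```

View pics/s1.png

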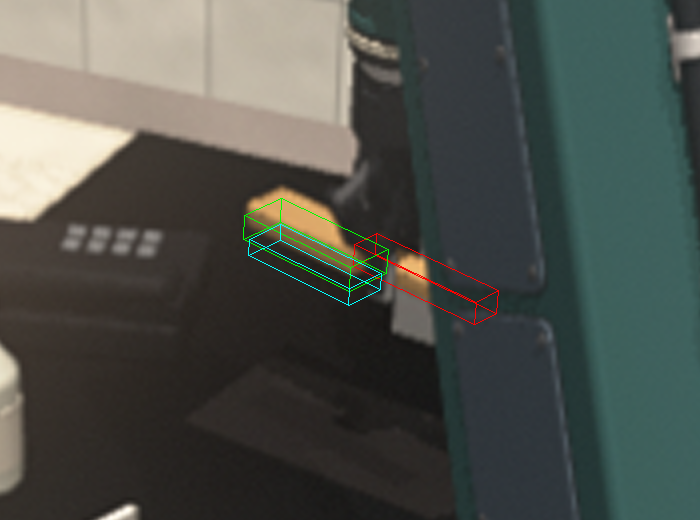

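```bash
cat > t.py <<'E'
from h import *
import sys
from scipy.optimize import minimize
s=env.observe();cs={n:eyes.read_camera(n) for n in('side','top')}
p=np.array(s['tool_pos']);M=R.from_rotvec(s['tool_rot']).as_matrix()
g=p+M[:,2]*.006;B0=np.c_[-M[:,0],M[:,1],-M[:,2]]
masks={};rois={}
Mo=cv2.MORPH_OPEN
for n,c in cs.items():
    h=cv2.cvtColor(c['pixels'],cv2.COLOR_RGB2HSV)
    m=((h[...,0]<25)&(h[...,1]>80)&(h[...,2]>60)).astype(np.uint8)
    q=proj(c,[g+B0@np.array([.1,0,-.01])])[0].astype(int)
    nn,lab,st,ce=cv2.connectedComponentsWithStats(m)
    d=[np.hypot(*(ce[i]-q)) if st[i,4]>40 else 1e9 for i in range(1,nn)];k=1+int(np.argmin(d))
    masks[n]=(lab==k).astype(float);print(n,st[k],ce[k],q)
# compare only pixels in region ahead of x=+50mm (head front)
def ren(c,par,boxes):
    dx,dy,dz,pi,ya=par
    B=B0@R.from_euler('zy',[ya,-pi]).as_matrix();o=g+B0@np.array([dx,dy,dz])
    img=np.zeros((1920,2560),np.uint8)
    for x0,x1,w,z0,z1 in boxes:
        P=[o+B@np.array([x,y,z]) for x in(x0,x1) for y in(-w,w) for z in(z0,z1)]
        cv2.fillPoly(img,[cv2.convexHull(((proj(c,P)+.5)*4).astype(np.float32)).astype(np.int32)],255)
    return cv2.resize(img,(640,480),interpolation=cv2.INTER_AREA)/255.
head=[(.025,.135,.02,-.025,-.005)]
roi={n:cv2.dilate((ren(c,[0,0,0,0,0],[(.06,.16,.03,-.04,.02)])>0).astype(np.uint8),np.ones((5,5))) for n,c in cs.items()}
cost=lambda v:sum((((ren(cs[n],v,head)-masks[n])**2)*roi[n]).sum() for n in cs)+ (np.array(v)/[.006,.002,.006,.1,.05])@(np.array(v)/[.006,.002,.006,.1,.05])
best=None
for p0 in(-.05,0,.05,.1):
    x0=np.array([0,0,0,p0,0]);r=minimize(cost,x0,method='Nelder-Mead',options=dict(initial_simplex=np.array([x0]+[x0+d for d in np.diag([.004,.003,.004,.04,.03])]),xatol=1e-4,fatol=.05))
    print(r.x.round(4),r.fun)
E
python3 t.py
```

```text
side [347 153  31  22 368] [361.37771739 162.94565217] [359 163]
top [420 205  24  35 420] [431.41666667 220.2952381 ] [432 217]
[ 0.0003  0.0012  0.0085  0.0319 -0.0122] 117.53531982839287
[-0.0003 -0.0002  0.0048  0.0602 -0.0035] 124.37122773204308
[-0.001   0.0009  0.0041  0.0712 -0.0123] 127.45424623712367
[-0.0007 -0.0018  0.0073  0.0383  0.0116] 123.21327330106782
```

```bash
sed '/^best=None/,$d' t.py > t2.py; cat >> t2.py <<'E'
for th in (0,.03,.06,.09,.12,.15,.18):
    r=minimize(lambda v:cost([v[0],v[1],-.028*th,th,v[2]]),[0,0,0],method='Nelder-Mead',options=dict(initial_simplex=[[0,0,0],[.004,0,0],[0,.003,0],[0,0,.03]],xatol=1e-4,fatol=.05))
    v=[r.x[0],r.x[1],-.028*th,th,r.x[2]];print(th,r.x.round(4),r.fun,[round((((ren(cs[n],v,head)-masks[n])**2)*roi[n]).sum(),1) for n in cs])
a=cs['side']['pixels'][135:205,325:425,::-1];cv2.imwrite('pics/z1.png',cv2.resize(a,None,fx=7,fy=7,interpolation=cv2.INTER_CUBIC))
E
python3 t2.py
```

```text
side [347 153  31  23 372] [361.40591398 163.48655914] [359 163]
top [420 205  24  35 422] [431.24170616 220.45971564] [432 217]
0 [ 0.0021  0.0004 -0.0323] 233.1002496243159 [np.float64(187.8), np.float64(44.7)]
0.03 [ 0.0015 -0.     -0.0222] 206.84254737689153 [np.float64(161.8), np.float64(44.6)]
0.06 [ 0.0021 -0.0022 -0.0019] 182.13571774815614 [np.float64(129.1), np.float64(51.3)]
0.09 [ 0.0015 -0.0012 -0.0098] 156.93414705417342 [np.float64(104.1), np.float64(51.3)]
0.12 [ 0.0002 -0.0002 -0.0099] 143.04261779422083 [np.float64(95.3), np.float64(46.0)]
0.15 [-0.0004 -0.0005  0.0052] 148.58099271008763 [np.float64(97.9), np.float64(47.9)]
0.18 [-0.001  -0.0003  0.0086] 162.36818736012253 [np.float64(113.3), np.float64(45.1)]
```

View pics/z1.png

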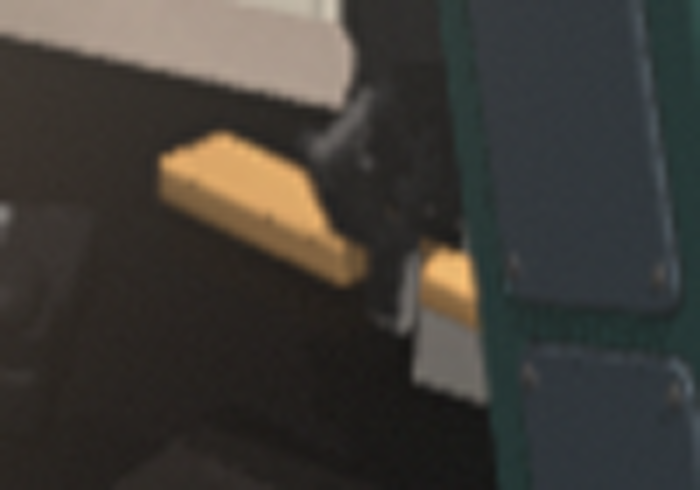

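```bash
sed -e "s/^p=np.array.*/for n in cs: cs[n]['pixels']=cv2.imread(f'pics\/{n}0.png')[...,::-1].copy()/" -e "s/^g=p.*/g=np.array([.511,-.3253,.043]);B0=R.from_euler('z',-19.5,degrees=True).as_matrix()/" t.py > t3.py; python3 t3.py
```

```text
side [346 187  61  37 764] [375.03010471 204.43324607] [358 197]
top [405 208  31  69 804] [419.70522388 238.56343284] [425 220]
[ 0.001   0.0002  0.0091  0.0179 -0.011 ] 21.580627534931818
[ 0.0005 -0.0005  0.0073  0.0403  0.0044] 22.391845830914896
[ 0.0001 -0.0021  0.0063  0.0602  0.0186] 24.740398150001162
[ 0.0006 -0.0011  0.008   0.0379  0.0075] 19.798756806910855
```

{"method": "play_rows", "body": {
  "moves": [
    [[0,0,0,0,0,1.9,0],[0.8,1.5,0,0,0,0,0],[1.6,3,0,0,0,0,0],[1.9,3.8,0,0,0,0,0],[1.9,3.8,0,0,0,0,0],[1.9,3.8,0,0,0,0,0],[1.9,3.8,0,0,0,0,0],[1.6,3.2,0,0,0,0,0],[1,1.8,0,0,0,0,0],[0.5,1,0,0,0,0,0]]
  ]
}}

```text
time_s: 9.8
tool_pos: [0.4826, -0.0356, 0.1682]
tool_rot: [-0.581, -3.087, -0.0]
force: [-0.4, 0.0, -2.5]
gripper_width: 0.0231
finger_force: 68.8
```

{"method": "play_rows", "body": {
  "moves": [
    [[0,0,1,0,0,0,0],[0,0,1.5,0,0,0,0],[0,0,1.5,0,0,0,0],[0,0,1,0,0,0,0],[0,0,0,0,0,0,0],[0,0,0,0,0,0,0],[0,0,0,0,0,0,0],[0,0,0,0,0,0,0],[0,0,0,0,0,0,0],[0,0,0,0,0,0,0]]
  ]
}}

```text
time_s: 10.8
tool_pos: [0.4838, -0.0379, 0.1185]
tool_rot: [0.585, 3.086, -0.0]
force: [0.5, 0.6, -1.6]
gripper_width: 0.0232
finger_force: 68.9
```

```bash
cat > v.py <<'E'
from h import *
import sys
s=env.observe();c=eyes.read_camera('top');d=eyes.read_camera('side')
a=c['pixels'][165:275,225:385,::-1];b=d['pixels'][205:345,205:380,::-1]
a=cv2.resize(a,(436,300),interpolation=cv2.INTER_CUBIC);b=cv2.resize(b,(364,300),interpolation=cv2.INTER_CUBIC)
cv2.imwrite(f'pics/{sys.argv[1]}.png',np.hstack([a,b]));print(s['time_s'],s['tool_pos'],s['tool_rot'],s['force'])
E
python3 v.py v1
```

```text
10.8 [ 0.48377045 -0.03786222  0.11850217] [ 5.84951696e-01  3.08619610e+00 -4.07919019e-05] [ 0.45261782  0.63744246 -1.59650566]
```

View pics/v1.png

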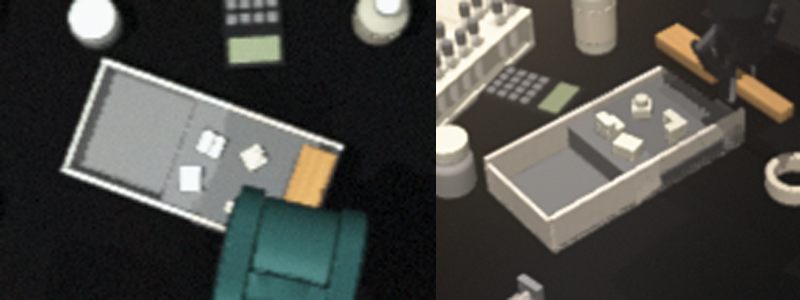

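The right half shows the brush hovering over the open end of the bed and clear of all four lumps. In the left half the head lies between the rails. Lowering it to the bed.

{"method": "play_rows", "body": {
  "moves": [
    [[0,0,1,0,0,0,0],[0,0,1,0,0,0,0],[0,0,0.6,0,0,0,0],[0,0,0.3,0,0,0,0],[0,0,0.2,0,0,0,0],[0,0,0.1,0,0,0,0],[0,0,0,0,0,0,0],[0,0,0,0,0,0,0],[0,0,0,0,0,0,0],[0,0,0,0,0,0,0]]
  ]
}}

```text
time_s: 11.9
tool_pos: [0.4837, -0.0379, 0.0864]
tool_rot: [0.585, 3.086, -0.0]
force: [0.5, 0.2, -1.9]
gripper_width: 0.0231
finger_force: 68.9
```

{"method": "play_rows", "body": {
  "moves": [
    [[0,0,0.1,0,0,0,0],[0,0.5,0,0,0,0,0],[0,0.8,0,0,0,0,0],[0,0.8,0,0,0,0,0],[0,0.8,0,0,0,0,0],[0,0.8,0,0,0,0,0],[0,0.8,0,0,0,0,0],[0,0.8,0,0,0,0,0],[0,0.8,0,0,0,0,0],[0,0.8,0,0,0,0,0]]
  ]
}}

```text
time_s: 12.9
tool_pos: [0.5092, 0.027, 0.0853]
tool_rot: [0.585, 3.087, -0.0]
force: [0.3, -0.5, -1.7]
gripper_width: 0.0231
finger_force: 68.9
```

```bash
python3 v.py v2
```

```text
12.9 [0.50916368 0.02702194 0.08527094] [ 5.85050873e-01  3.08661798e+00 -9.56008962e-06] [ 0.25596689 -0.47281254 -1.67411327]
```

View pics/v2.png

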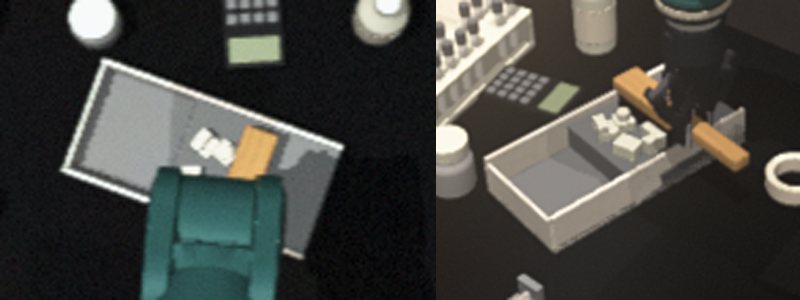

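The sweep works: the head is square to the rails and all four lumps are gathered ahead of it. Continuing past the edge.

{"method": "play_rows", "body": {
  "moves": [
    [[0,0.8,0,0,0,0,0],[0,0.8,0,0,0,0,0],[0,0.8,0,0,0,0,0],[0,0.8,0,0,0,0,0],[0,0.8,0,0,0,0,0],[0,0.8,0,0,0,0,0],[0,0.8,0,0,0,0,0],[0,0.8,0,0,0,0,0],[0,0.8,0,0,0,0,0],[0,0.8,0,0,0,0,0]]
  ]
}}

```text
time_s: 14.0
tool_pos: [0.5384, 0.1014, 0.0853]
tool_rot: [-0.585, -3.087, 0.0]
force: [-1.1, -1.0, -1.6]
gripper_width: 0.023
finger_force: 68.9
```

{"method": "play_rows", "body": {
  "moves": [
    [[0,0.8,0,0,0,0,0],[0,0.8,0,0,0,0,0],[0,0.5,0,0,0,0,0],[0,0,0,0,0,0,0],[0,0,0,0,0,0,0],[0,-0.5,-0.5,0,0,0,0],[0,-1,-1.5,0,0,0,0],[0,-2,-2,0,0,0,0],[0,-3,-2,0,0,0,0],[0,-3,-1.5,0,0,0,0]]
  ]
}}

```text
time_s: 15.0
tool_pos: [0.5106, 0.0314, 0.1614]
tool_rot: [0.584, 3.087, 0.0]
force: [0.2, 0.1, -1.7]
gripper_width: 0.023
finger_force: 68.9
```

{"method": "play_rows", "body": {
  "moves": [
    [[-1.4,-3.5,-0.5,0,0,0,0],[-1.6,-3.8,-0.3,0,0,0,0],[-1.8,-3.8,0,0,0,0,0],[-1.8,-3.8,0,0,0,0,0],[-1.6,-3.5,0,0,0,0,0],[-1,-2.5,0,0,0,0,0],[0,-1,0,0,0,0,0],[0,0,0,0,0,0,0],[0,0,0,0,0,0,0],[0,0,0,0,0,0,0]]
  ]
}}

```text
time_s: 16.0
tool_pos: [0.5165, -0.2043, 0.1684]
tool_rot: [-0.583, -3.087, -0.001]
force: [-1.0, 0.2, -1.6]
gripper_width: 0.0228
finger_force: 68.9
```

```bash
python3 v.py v3
```

```text
16.0 [ 0.51653897 -0.20429082  0.16838741] [-5.83230023e-01 -3.08680449e+00 -5.27073095e-04] [-0.98711952  0.16037081 -1.56184375]
```

View pics/v3.png

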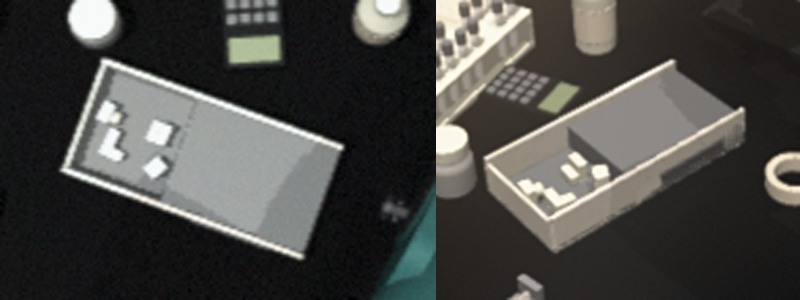

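All four lumps are in the tray and the bed is empty. Taking the brush back to the mat.

{"method": "play_rows", "body": {
  "moves": [
    [[0,0,0,0,0,-1.9,0],[-0.6,-2,0,0,0,0,0],[-1,-3,0,0,0,0,0],[-1,-3,0,0,0,0,0],[-0.7,-2.5,0,0,0,0,0],[-0.28,-1.05,1,0,0,0,0],[0,0,2,0,0,0,0],[0,0,2,0,0,0,0],[0,0,2,0,0,0,0],[0,0,1.5,0,0,0,0]]
  ]
}}

```text
time_s: 17.1
tool_pos: [0.5113, -0.3249, 0.0816]
tool_rot: [-0.532, -3.095, -0.002]
force: [0.3, -0.0, -2.1]
gripper_width: 0.0227
finger_force: 69.0
```

{"method": "play_rows", "body": {
  "moves": [
    [[0,0,1.5,0,0,0,0],[0,0,1,0,0,0,0],[0,0,0.5,0,0,0,0],[0,0,0.2,0,0,0,0],[0,0,0.1,0,0,0,0],[0,0,0,0,0,0,0],[0,0,0,0,0,0,0],[0,0,0,0,0,0,0],[0,0,0,0,0,0,0],[0,0,0,0,0,0,0]]
  ]
}}

```text
time_s: 18.1
tool_pos: [0.5117, -0.3264, 0.0504]
tool_rot: [0.534, 3.096, -0.0]
force: [0.3, 0.1, -2.3]
gripper_width: 0.0229
finger_force: 69.0
```

{"method": "play_rows", "body": {
  "moves": [
    [[0,0,0.05,0,0,0,0],[0,0,0.05,0,0,0,0],[0,0,0.05,0,0,0,0],[0,0,0,0,0,0,0],[0,0,0,0,0,0,0],[0,0,0,0,0,0,0],[0,0,0,0,0,0,0],[0,0,0,0,0,0,0],[0,0,0,0,0,0,0],[0,0,0,0,0,0,0]]
  ]
}}

```text
time_s: 19.1
tool_pos: [0.5116, -0.3263, 0.0488]
tool_rot: [-0.534, -3.096, -0.0]
force: [-1.7, 1.9, 3.5]
gripper_width: 0.0229
finger_force: 69.6
```

{"method": "play_rows", "body": {
  "moves": [
    [[0,0,0,0,0,0,0.5],[0,0,0,0,0,0,1],[0,0,0,0,0,0,1],[0,0,0,0,0,0,1],[0,0,0,0,0,0,1],[0,0,0,0,0,0,1],[0,0,0,0,0,0,1],[0,0,0,0,0,0,1],[0,0,-0.5,0,0,0,1],[0,0,-1,0,0,0,1]]
  ]
}}

```text
time_s: 20.1
tool_pos: [0.5113, -0.3261, 0.0639]
tool_rot: [-0.534, -3.095, -0.001]
force: [0.5, -0.1, -0.3]
gripper_width: 0.0853
finger_force: 0.0
```

{"method": "play_rows", "body": {
  "moves": [
    [[0,0,-2,0,0,0,1],[0,0,-2,0,0,0,1],[0,0,-2,0,0,0,1],[0,0,-2,0,0,0,1],[0,0,-2,0,0,0,1],[0,0,-2,0,0,0,1],[0,0,-1,0,0,0,1],[0,0,0,0,0,0,0],[0,0,0,0,0,0,0],[0,0,0,0,0,0,0]]
  ]
}}

```text
time_s: 21.1
tool_pos: [0.5113, -0.3261, 0.1928]
tool_rot: [-0.534, -3.095, -0.001]
force: [-0.4, 0.4, 0.5]
gripper_width: 0.0437
finger_force: 0.0
```

```bash
python3 w.py w2; python3 - <<'E'
from h import *
cs={n:eyes.read_camera(n) for n in('top','side')}
b=np.hstack([cv2.resize(cv2.imread('pics/w2.png'),(400,300)),cv2.resize(cs['side']['pixels'][165:265,320:450,::-1],(390,300),interpolation=cv2.INTER_CUBIC)]);cv2.imwrite('pics/x2.png',b)
print(env.observe()['joints'])
print([proj(cs['side'],[[.5116,-.3255,.043]]).round(0)])
for n in cs:
    r=finder.landmark_of('pad_top',n);print(n,px(r[0]['centre']),r[0]['confidence'])
E
```

```text
[ 295   98   60  307 2908]
pred grip px [[326.0, 235.0], [325.0, 329.0]]
-0.0925 10 -0.0016 0.021
-0.0775 20 -0.0019 0.025
-0.0625 17 -0.0015 0.025
-0.0475 18 -0.0014 0.025
-0.0325 12 -0.001 0.025
-0.0175 11 -0.0012 0.025
-0.0025 11 -0.0011 0.025
0.0125 45 0.0 0.037
0.0275 96 -0.0006 0.04
0.0425 101 -0.0004 0.041
0.0575 21 -0.0 0.041
0.0725 10 -0.0004 0.041
0.0875 8 0.0002 0.041
0.1025 10 0.0004 0.041
0.1175 9 0.0006 0.041
0.1325 17 0.0008 0.039
-0.087721320259089 0.13229294189915244 [ 0.51128992 -0.32608717  0.19284443]
[-7.01994907e-01  4.27214972e-01  3.09162163e-02  1.17561153e+00
  5.42523156e-06 -3.60493155e-01]
[array([[382., 207.]])]
top [199.168 268.176] 0.79
side [268.928 354.48 ] 0.64
```

View pics/x2.png

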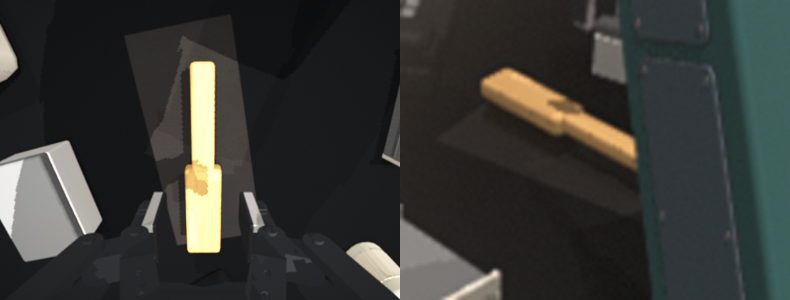

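The brush stands on the mat where it started; the wrist inset shows the handle at (203,65–165). Moving to the pad with the fingers shut.

{"method": "play_rows", "body": {
  "moves": [
    [[0.5,1,0,0,0,0,0],[1,2.5,0,0,0,0,0],[1.7,3.9,0,0,0,0,0],[1.7,3.9,0,0,0,0,0],[1.7,3.9,0,0,0,0,0],[1.7,3.9,0,0,0,0,0],[1.7,3.9,0,0,0,0,0],[1.7,3.9,0,0,0,0,0],[1.7,3.9,0,0,0,0,0],[1.7,3.9,0,0,0,0,0]]
  ]
}}

```text
time_s: 22.35
tool_pos: [0.4846, 0.0533, 0.1939]
tool_rot: [0.534, 3.096, 0.0]
force: [0.7, 0.4, 0.8]
gripper_width: 0.0001
finger_force: 0.0
```

{"method": "play_rows", "body": {
  "moves": [
    [[1.7,3.9,0,0,0,0,0],[1.7,3.9,0,0,0,0,0],[1.7,3.9,0,0,0,0,0],[1.7,3.9,0,0,0,0,0],[1.7,3.9,0,0,0,0,0],[1.7,3.9,0,0,0,0,0],[1,3,0,0,0,0,0],[1,2.1,0,0,0,0,0],[0,0,0,0,0,0,0],[0,0,0,0,0,0,0]]
  ]
}}

```text
time_s: 23.35
tool_pos: [0.4653, 0.3608, 0.1936]
tool_rot: [-0.532, -3.096, 0.001]
force: [-0.4, -0.2, 1.1]
gripper_width: -0.0001
finger_force: 0.0
```

```bash
cat > w3.py <<'E'
from h import *
s=env.observe();c=eyes.read_camera('wrist')
M=R.from_rotvec(s['tool_rot']).as_matrix()
T=np.eye(4);T[:3,:3]=M;T[:3,3]=s['tool_pos'];T=T@np.array(c['mount']);c['camera_from_world']=np.linalg.inv(T)
print(s['time_s'],s['tool_pos'],s['tool_rot'],s['force'],s['gripper_width'])
r=finder.landmark_of('pad_top','wrist');rs=[]
for q in r[:2]:print(px(q['centre']),q['confidence'],onz(c,px(q['centre']),.093))
rs.append(ray(c,px(r[0]['centre'])))
for n,q in(('top',(199,268)),('side',(269.5,356))):
    rs.append(ray(eyes.read_camera(n),q))
print(tri(rs), 'tcp under px',proj(c,[[*s['tool_pos'][:2],.093]]))
cv2.imwrite('pics/w3.png',c['pixels'][...,::-1])
E
python3 w3.py
```

```text
23.35 [0.46529035 0.36079276 0.19359091] [-5.32033443e-01 -3.09586933e+00  6.05312537e-04] [-0.40702141 -0.15027612  1.06499027] -8.878156374869558e-05
[335.68 254.4 ] 0.84 [0.46475328 0.36670533 0.093     ]
(array([0.46760622, 0.36440617, 0.09016153]), [np.float64(0.0026431280025473636), np.float64(0.0015212556678673344), np.float64(0.0016915624790929786)]) tcp under px [[325.98094389 258.59529928]]
```

View pics/w3.png

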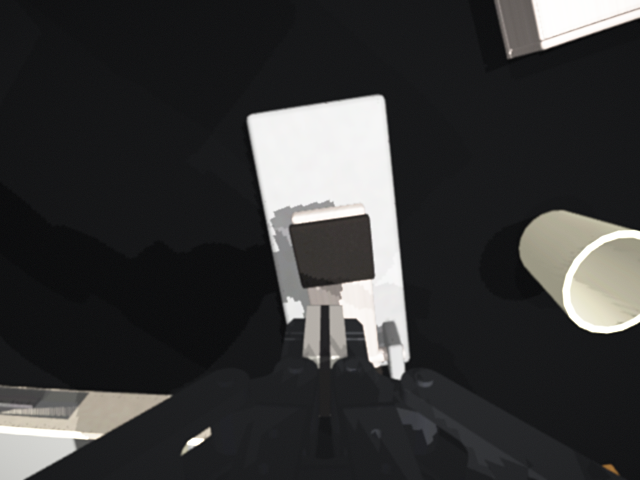

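The black pad is centred at about (333,250). The fingers are shut and a few mm to one side, so I'm shifting and descending.

{"method": "play_rows", "body": {
  "moves": [
    [[0.15,0.45,1,0,0,0,0],[0,0,1.5,0,0,0,0],[0,0,1.5,0,0,0,0],[0,0,1.5,0,0,0,0],[0,0,0.8,0,0,0,0],[0,0,0.4,0,0,0,0],[0,0,0.2,0,0,0,0],[0,0,0,0,0,0,0],[0,0,0,0,0,0,0],[0,0,0,0,0,0,0]]
  ]
}}

```text
time_s: 24.55
tool_pos: [0.4664, 0.3654, 0.1252]
tool_rot: [0.534, 3.095, 0.001]
force: [0.1, 0.9, 1.5]
gripper_width: -0.0004
finger_force: 0.0
```

{"method": "play_rows", "body": {
  "moves": [
    [[0,0,0.1,0,0,0,0],[0,0,0.1,0,0,0,0],[0,0,0.1,0,0,0,0],[0,0,0.1,0,0,0,0],[0,0,0,0,0,0,0],[0,0,0,0,0,0,0],[0,0,0,0,0,0,0],[0,0,0,0,0,0,0],[0,0,0,0,0,0,0],[0,0,0,0,0,0,0]]
  ]
}}

```text
time_s: 25.55
tool_pos: [0.4661, 0.3654, 0.1208]
tool_rot: [0.534, 3.096, 0.0]
force: [0.1, -0.0, -0.4]
gripper_width: 0.0001
finger_force: 0.0
```

{"method": "play_rows", "body": {
  "moves": [
    [[0,0,0.05,0,0,0,0],[0,0,0.05,0,0,0,0],[0,0,0.05,0,0,0,0],[0,0,0.05,0,0,0,0],[0,0,0,0,0,0,0],[0,0,0,0,0,0,0],[0,0,0,0,0,0,0],[0,0,0,0,0,0,0],[0,0,0,0,0,0,0],[0,0,0,0,0,0,0]]
  ]
}}

```text
time_s: 26.55
tool_pos: [0.4661, 0.3654, 0.1188]
tool_rot: [-0.534, -3.096, -0.0]
force: [-1.3, 0.6, 4.2]
gripper_width: 0.0001
finger_force: 1.8
```

{"method": "play_rows", "body": {
  "moves": [
    [[0,0,0.15,0,0,0,0],[0,0,0.15,0,0,0,0],[0,0,0.15,0,0,0,0],[0,0,0.15,0,0,0,0],[0,0,0.15,0,0,0,0],[0,0,0.15,0,0,0,0],[0,0,0.15,0,0,0,0],[0,0,0.15,0,0,0,0],[0,0,0.15,0,0,0,0],[0,0,0.1,0,0,0,0]]
  ]
}}

```text
time_s: 27.55
tool_pos: [0.4658, 0.3654, 0.1042]
tool_rot: [-0.533, -3.095, -0.0]
force: [-5.1, 1.1, 8.9]
gripper_width: 0.0002
finger_force: 3.8
```

```bash
python3 - <<'E'
from h import *
F=[]
for i in range(12):
    c=eyes.read_camera('side');s=env.observe();F.append(s['force'][2])
print(np.mean(F),np.std(F),s['tool_pos'],s['time_s'])
r=finder.landmark_of('pad_top','side');q=px(r[0]['centre']);print(q,r[0]['confidence'])
# side view: z of pad at vertical plane position
for z in(.093,.085,.078,.071,.063): print(z,proj(c,[[.4675,.3645,z]]).round(1))
cv2.imwrite('pics/p.png',cv2.resize(c['pixels'][330:420,220:340,::-1],None,fx=6,fy=6,interpolation=cv2.INTER_CUBIC))
E
```

```text
8.14880825632813 0.555395137526999 [0.46591672 0.36539532 0.10433632] 28.15
[270.272 365.616] 0.73
0.093 [[269.8 355.8]]
0.085 [[270.1 358.5]]
0.078 [[270.3 360.8]]
0.071 [[270.6 363.1]]
0.063 [[270.9 365.7]]
```

View pics/p.png

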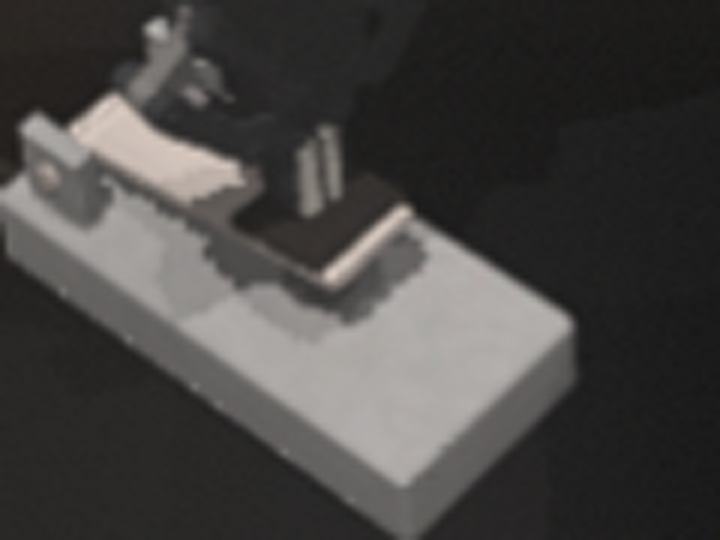

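The fingertips sit mid-pad. The mean force is 8.15 N and the tip is at z≈79 mm; both match half-way. The bed is clear and the brush is back, so I'm handing in.

```bash
python3 -c "
from rig import job
print(job.finish_job())"
```

```text
the job is handed in; nothing more can be done
None
```

I swept all four lumps into the waste tray with the brush and put it back on the mat, standing on its bristles. I then handed the job in with the fingers holding the paddle about half-way down (8.1 N at the pad); no verdict came back.

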